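# Make up two wood-finishing kits

### The job

Make up two wood-finishing kits from the stock in the middle of the table: in the long three-bay tray the long sanding block goes in the long bay, the large jar in the middle bay and the cup in the end bay; in the small two-bay tray the short sanding block goes in the larger bay and the small jar in the smaller bay. Everything must sit flat on its bay's floor, jars and cup upright and blocks lying flat, the right way up. Do not tip the jars over on the way, and leave the tape roll, the wax tin and the spool where they are.

Things in the scene. Friction and masses are not known exactly. Their poses are not given: they have to be found in the camera images.
- long_tray: Long low wooden tray, fixed to the table, 272 x 86 mm outside, with three bays in a row along its x axis. Walls and partitions 4 mm thick, tops 16 mm above the table; floor 4 mm thick. Origin: centre of the underside; z up. The long bay (104 x 78 mm inside) is at the -x end, centred at x = -80 mm; the middle bay (76 x 78) at x = +14 mm; the end bay (76 x 78) at x = +94 mm; all at y = 0.
- small_tray: Small low wooden tray, fixed to the table, 164 x 74 mm outside, with two bays side by side along its x axis. Walls and partition 4 mm thick, tops 16 mm above the table; floor 4 mm thick. Origin: centre of the underside; z up. The larger bay (90 x 66 mm inside) is centred at x = -33 mm; the smaller bay (62 x 66) at x = +47 mm; both at y = 0.
- large_jar: Large round amber glass jar of wood stain with white lid and paper label, closed, standing: 56 mm diameter, 62 mm tall, about 160 g. Origin: centre of the underside; z up its axis.
- small_jar: Small jar of the same make (amber, white lid, paper label), closed, standing: 38 mm diameter, 48 mm tall, about 70 g. Origin: centre of the underside; z up its axis.
- cup: Open white plastic mixing cup, rigid, standing on its base: 54 mm diameter at the rim, 52 at the base, 55 mm tall, wall 3 mm, about 30 g. Origin: centre of the underside; z up its axis.
- long_block: Long cork sanding block with a thin grey pad beneath, lying flat on the pad: 80 mm (x) x 40 mm (y) x 34 mm tall, about 60 g. Origin: centre of the underside; z up.
- short_block: Short cork sanding block with a thin grey pad beneath, lying flat on the pad: 54 mm (x) x 40 mm (y) x 34 mm tall, about 40 g. Origin: centre of the underside; z up.
- tape_roll: Bystander: roll of cream masking tape lying flat, 70 mm outside, 50 mm inside diameter, 24 mm tall; loose. Origin: centre of the underside.
- wax_tin: Bystander: flat round dark metal wax tin, 68 mm diameter, 26 mm tall; loose. Origin: centre of the underside.
- twine_spool: Bystander: empty wooden spool with a narrow waist, standing, 44 mm diameter over the flanges, 50 mm tall; loose. Origin: centre of the underside.
Not all that is in view belongs to the job. Leave any pink look-alike of the short_block alone.

How it is judged:
At the end, for the whole second after the job is handed in: Long tray: long block in long bay, large jar in middle bay, cup in end bay. Small tray: short block in larger bay, small jar in smaller bay. Each upright (0.08 rad), on its bay floor (3 mm), anywhere between its walls, at rest. Tape roll, wax tin and spool within 30 mm of their starts (x of long_block in the frame of long_tray between -0.1 and -0.06 m and y of long_block in the frame of long_tray between -0.022 and 0.022 m and z of long_block in the frame of long_tray between 0.001 and 0.007 m and angle between each of long_block, large_jar, cup, short_block, small_jar's own z axis and vertical below 0.08 rad and linear speed of each of long_block, large_jar, cup, short_block, small_jar below 0.02 m/s and angular speed of each of long_block, large_jar, cup, short_block, small_jar below 0.2 rad/s and x of large_jar in the frame of long_tray between 0.001 and 0.027 m and y of large_jar in the frame of long_tray between -0.014 and 0.014 m and z of large_jar in the frame of long_tray between 0.001 and 0.007 m and x of cup in the frame of long_tray between 0.08 and 0.108 m and y of cup in the frame of long_tray between -0.015 and 0.015 m and z of cup in the frame of long_tray between 0.001 and 0.007 m and x of short_block in the frame of small_tray between -0.06 and -0.006 m and y of short_block in the frame of small_tray between -0.015 and 0.015 m and z of short_block in the frame of small_tray between 0.001 and 0.007 m and x of small_jar in the frame of small_tray between 0.033 and 0.061 m and y of small_jar in the frame of small_tray between -0.016 and 0.016 m and z of small_jar in the frame of small_tray between 0.001 and 0.007 m and distance of each of tape_roll, wax_tin, twine_spool from where it was at the start of the episode below 0.03 m); the robot touches nothing.
It fails at once if the large jar is tipped over (more than 0.8 rad) (angle between large_jar's own z axis and vertical above 0.8 rad).
It fails at once if the small jar is tipped over (more than 0.8 rad) (angle between small_jar's own z axis and vertical above 0.8 rad).
It fails at once if the tape roll is shifted by more than 30 mm (distance of tape_roll from where it was at the start of the episode above 0.03 m).
It fails at once if the wax tin is shifted by more than 30 mm (distance of wax_tin from where it was at the start of the episode above 0.03 m).
It fails at once if the spool is shifted by more than 30 mm (distance of twine_spool from where it was at the start of the episode above 0.03 m).
It also fails if it takes over 128 s, if anything falls off the work surface, if the arm or the gripper's body presses on something with over 40 N, if the wrist force passes 120 N, or if a joint passes its speed limit or range.

### The arm

A 7-joint arm with a two-finger parallel gripper is mounted at the origin on the work surface. World frame = base frame: x ahead of the robot, y to its left, z up, the work surface at z = 0. Lengths are in m, angles in rad, forces in N, time in s.
With the tool pointing down it reaches from about 0.35 to 0.9 m from the base axis. Payload 7.2 kg.
Tool frame: the origin (TCP) lies at the very end of the fingers, on their centre line; the grasp point (between the pads) lies 19 mm behind it (grip_point_offset is the distance from the TCP to the grasp point, in m); z points along the fingers, y is the direction in which the jaws open and shut (so a half turn about z gives the same grasp; the last joint's range is limited). The gripper opens to 88 mm and grips with 3 to 60 N. Pads are 20 mm wide; open, the fingers measure 115 mm over their backs; the gripper's body (75 mm by 178 mm) begins 61 mm behind the grasp point.
Start: joints at [-1.338, 0.411, -0.013, 1.596, 0.006, 1.134, -0.082], TCP at [0.185, 0.597, 0.223] pointing down, gripper open.
Joint ranges: [-2.95, 2.95], [-0.29, 1.99], [-1.47, 1.44], [0.14, 2.54], [-1.03, 4.17], [0.13, 1.85], [-2.86, 2.86]. Speed limits (rad/s): [2.39, 2.39, 3.01, 3.01, 3.14, 3.14, 3.14].

### API

Orientations are given as a rotation vector (axis times angle).
In Python, from plant import get_obs, capture, calibration, close_job, grip_point_offset gives the robot as it stands.
- The arm moves only by the tool play_rows, never from a script. Its argument "increments" is one flat list of numbers, 6 for each row, row after row: the shift along the tool's x, y, z in m, then the turn, a rotation vector about the tool's x, y, z in degrees. A call has exactly 5 rows; each row shifts and turns the commanded pose from where the row before left it, along the tool's axes as they then stand; what a row does not reach is not made up. A row lasts 1/10 s, in which the tool goes at most 50 mm and 8.59 degrees, less where a joint would pass 70% of its speed; a pose out of reach is approached as far as the arm can. A call is refused whole if a number of a shift passes 0.05 or a number of a turn 8.59, either way. A call with a gripper value outside its range is refused whole. "hand" is the gripper command: -1 is shut, 1 is fully open, values between are in proportion, set as the call begins (left out, the last holds). The fingers move at their own pace and stop on an object; "grip_force" is the grip in N (left out, the last holds). Time passes only in rows, so rows that do not move let the fingers close, or fill a call up. It gives the time, the measured TCP pose, the force and the opening at its end, in the units of the state.
- get_obs(): the state, without advancing time (a new reading comes with each control period).
- capture(name): name is "side" or "top" or "wrist"; returns the picture (420x560x3 uint8, blue, green, red); there is no depth.
- calibration(name): a dict with "camera_matrix" (3x3 intrinsics, pixels), "k1" (the pictures are not rectified: a ray, as slopes to the right and down, at radius r is drawn at 1 + k1 r^2 times it, then the intrinsics apply), "rvec" (rotation vector, rad) and "tvec" (3), from world to camera coordinates, as OpenCV has them; the wrist camera has in their place "T_tool_cam" (4x4, takes a point from camera to tool coordinates, whose origin is the TCP and whose axes are the flange's). Camera axes: x right, y down, z forward; pixel columns grow to the right and rows downward; lengths in m; the calibration is good to about 2 mm. A picture is of the moment at which its call begins: read the wrist's pose just before it. calibration takes no time and is no camera call.
- close_job(): hands the job in, once; it reports no verdict.
The state is a dict: "clock": time; "q": joint angles; "qvel": joint speeds; "tau": joint torques, N m; "tool_pos": TCP position; "orientation": TCP orientation; "contact_force": force on the tool from outside, world axes, zero at the start; "ft_torque": the same for the moment, N m; "finger_gap": finger opening in m.
Only numpy, scipy, OpenCV 4.12 (cv2) and the standard library are available. Lean on these libraries where they do the work, as an engineer would, in place of code of your own. Each camera call takes 0.05 s, during which the arm holds its last target. There are 200 camera calls.

## Working session

There is one attempt and no reset: what is moved stays moved. The work goes in short steps, Python scripts to look and compute and a tool call to move; the robot and the scene stay as the last step left them, time stands still between calls to the robot, and variables do not carry over. Pictures are saved under pics/ and viewed, about 12 in all and at most 16, crops included, and the job is handed in when it is done.

Besides the shell and the picture viewer there is one more tool, called after ">>>" as a command line: name --argument value ..., lists and objects as JSON in quotes. play_rows: Moves the arm, as the interface text tells. Its arguments: {"type":"object","properties":{"increments":{"type":"array"},"hand":{"type":"number"},"grip_force":{"type":"number"}},"required":["increments"]}

```bash
mkdir -p pics; ls; python3 - <<'E'
from plant import *
import cv2
o=get_obs();print(o)
for n in("top","side","wrist"):
    cv2.imwrite(f"pics/{n}0.png",capture(n));print(n,calibration(n))
print(grip_point_offset() if callable(grip_point_offset) else grip_point_offset)
E
```

```text
pics
{'clock': 0.0, 'q': array([-1.33821441,  0.41188193, -0.01271299,  1.59705592,  0.00555271,
        1.13427162, -0.08220922]), 'qvel': array([-0.00102408, -0.00022991,  0.00051493,  0.00071525,  0.00087026,
       -0.0014714 , -0.00091584]), 'tau': array([-1.27935305e-04, -5.87955773e+01,  6.41664751e-01, -2.91070801e+01,
       -5.37828379e-02,  1.84200477e-02,  1.66697841e-04]), 'tool_pos': array([0.18504208, 0.59644912, 0.22181538]), 'orientation': array([-4.70668418e-01, -3.10596363e+00,  2.47115120e-03]), 'contact_force': array([-0.8089536 ,  0.01070638, -0.72154634]), 'ft_torque': array([ 0.00449076,  0.03111968, -0.01859813]), 'finger_gap': 0.08747201406998828}
top {'camera_matrix': array([[480.29994408,   0.        , 283.05763434],
       [  0.        , 480.29994408, 208.16329807],
       [  0.        ,   0.        ,   1.        ]]), 'k1': -0.0821212253137691, 'rvec': array([ 1.96550031, -2.22133881,  0.26496226]), 'tvec': array([0.05456015, 0.5738125 , 1.06803859])}
side {'camera_matrix': array([[424.90453051,   0.        , 283.44928923],
       [  0.        , 424.90453051, 210.08562153],
       [  0.        ,   0.        ,   1.        ]]), 'k1': -0.08905121945919506, 'rvec': array([ 0.14430002, -2.66714415,  1.51009812]), 'tvec': array([0.55790925, 0.07199352, 0.82149671])}
wrist {'camera_matrix': array([[363.99206856,   0.        , 278.49784247],
       [  0.        , 363.99206856, 201.39149155],
       [  0.        ,   0.        ,   1.        ]]), 'k1': -0.061169878940410295, 'T_tool_cam': array([[-4.86301883e-04, -9.65219408e-01, -2.61440736e-01,
         7.08426331e-02],
       [ 9.99999670e-01, -2.99071889e-04, -7.55933195e-04,
        -3.65397381e-04],
       [ 6.51451816e-04, -2.61441017e-01,  9.65219234e-01,
        -1.62569687e-01],
       [ 0.00000000e+00,  0.00000000e+00,  0.00000000e+00,
         1.00000000e+00]])}
0.0187
```

View pics/top0.png

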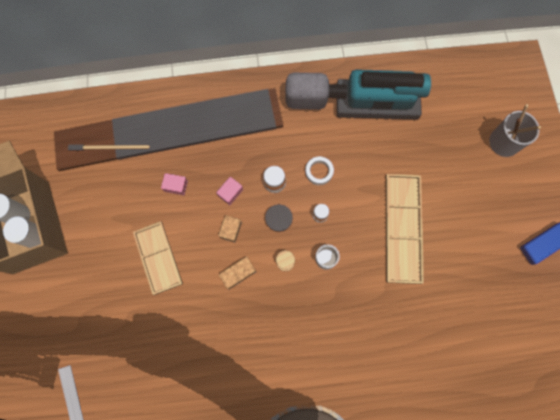

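View pics/side0.png

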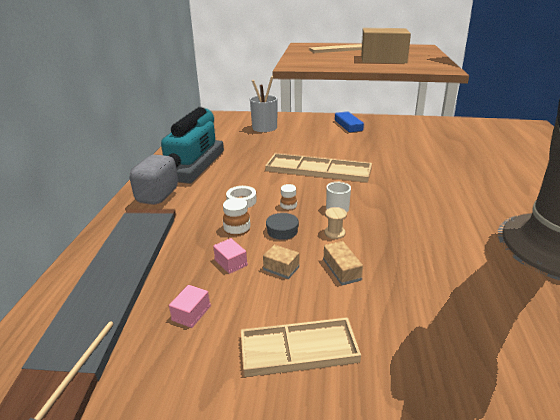

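The top view shows these candidates:
- **Large jar:** (274,177).
- **Small jar:** (321,212).
- **Cup:** (327,257).
- **Short block:** the cork one at (230,229). Pink look-alikes are at (174,183) and (230,190), to be left alone.
- **Long block:** (238,272).
- **Bystanders:** tape (319,170), tin (279,218), spool (285,260).
- **Trays:** long (404,228), small (157,258).

The white-topped objects that could be confused are the large jar, small jar, cup and tape.

```bash
cat > h.py <<'E'
import numpy as np, cv2
from scipy.spatial.transform import Rotation as R
from plant import *
def cam(name,o=None):
    c=calibration(name);K=c["camera_matrix"];d=np.array([c["k1"],0,0,0.])
    if name=="wrist":
        T=np.eye(4);T[:3,:3]=R.from_rotvec(o["orientation"]).as_matrix();T[:3,3]=o["tool_pos"]
        M=T@c["T_tool_cam"]
    else:
        M=np.eye(4);r=R.from_rotvec(c["rvec"]).as_matrix();M[:3,:3]=r.T;M[:3,3]=-r.T@c["tvec"]
    return K,d,M
def w(C,px,h):
    K,d,M=C
    u=cv2.undistortPoints(np.array(px,float).reshape(-1,1,2),K,d)[:,0]
    r=np.c_[u,np.ones(len(u))]@M[:3,:3].T
    return M[:3,3]+r*((h-M[2,3])/r[:,2:])
def pr(C,P):
    K,d,M=C;I=np.linalg.inv(M)
    return cv2.projectPoints(np.array(P,float).reshape(-1,3),cv2.Rodrigues(I[:3,:3])[0],I[:3,3],K,d)[0][:,0]
E
python3 - <<'E'
from h import *
C=cam("top")
P=dict(ljar=(274,177,.062),sjar=(321,212,.048),cup=(327,257,.055),sb=(230,229,.034),lb=(238,272,.034),tape=(319,170,.024),tin=(279,218,.026),spool=(285,260,.05),st=(157,258,.016),lt=(404,228,.016),pink=(230,190,.034))
for k,(a,b,h) in P.items():print(k,w(C,[(a,b)],h)[0].round(3))
print(C[2][:3,3],w(C,[(390,176),(420,176),(422,281),(387,281)],.016).round(3))
o=get_obs();print(R.from_rotvec(o["orientation"]).as_matrix().round(3))
E
```

```text
ljar [ 0.658 -0.004  0.062]
sjar [ 0.561 -0.106  0.048]
cup [ 0.45  -0.104  0.055]
sb [0.549 0.117 0.034]
lb [0.443 0.108 0.034]
tape [ 0.675 -0.119  0.024]
tin [ 0.564 -0.004  0.026]
spool [ 0.456 -0.006  0.05 ]
st [0.503 0.304 0.016]
lt [ 0.503 -0.307  0.016]
pink [0.647 0.108 0.034]
[0.30508564 0.01191668 1.17461687] [[ 0.64  -0.296  0.016]
 [ 0.63  -0.373  0.016]
 [ 0.369 -0.328  0.016]
 [ 0.38  -0.243  0.016]]
[[-0.955  0.296 -0.   ]
 [ 0.296  0.955 -0.001]
 [-0.    -0.001 -1.   ]]
```

>>> play_rows --increments '[0,0,-0.016,0,0,-3.44,0,0,-0.016,0,0,-3.44,0,0,-0.016,0,0,-3.44,0,0,-0.016,0,0,-3.44,0,0,-0.016,0,0,-3.44]' --hand 1

```text
clock: 0.65
tool_pos: [0.1851, 0.5967, 0.3029]
orientation: [0.003, -3.141, 0.001]
contact_force: [-0.2, 0.4, -1.0]
finger_gap: 0.0876
```

>>> play_rows --increments '[-0.021,-0.04,0,0,0,0,-0.021,-0.04,0,0,0,0,-0.021,-0.04,0,0,0,0,-0.021,-0.04,0,0,0,0,-0.021,-0.04,0,0,0,0]'

```text
clock: 1.15
tool_pos: [0.2906, 0.395, 0.3025]
orientation: [-0.001, -3.141, 0.0]
contact_force: [0.9, 0.9, 0.2]
finger_gap: 0.0878
```

>>> play_rows --increments '[-0.021,-0.04,0,0,0,0,-0.021,-0.04,0,0,0,0,-0.021,-0.04,0,0,0,0,-0.021,-0.04,0,0,0,0,-0.021,-0.04,0,0,0,0]'

```text
clock: 1.65
tool_pos: [0.3954, 0.1949, 0.3027]
orientation: [0.001, 3.141, 0.001]
contact_force: [0.8, 0.4, 0.0]
finger_gap: 0.088
```

>>> play_rows --increments '[-0.021,-0.04,0,0,0,0,-0.021,-0.04,0,0,0,0,-0.021,-0.04,0,0,0,0,-0.021,-0.04,0,0,0,0,-0.021,-0.04,0,0,0,0]'

```text
clock: 2.15
tool_pos: [0.5002, -0.005, 0.3027]
orientation: [0.001, 3.141, 0.0]
contact_force: [1.0, 0.4, -0.1]
finger_gap: 0.0878
```

>>> play_rows --increments '[0,0,0,0,0,0,0,0,0,0,0,0,0,0,0,0,0,0,0,0,0,0,0,0,0,0,0,0,0,0]'

```text
clock: 2.65
tool_pos: [0.4996, -0.0021, 0.3027]
orientation: [-0.002, 3.142, 0.001]
contact_force: [-0.2, 0.2, -0.3]
finger_gap: 0.0878
```

```bash
python3 - <<'E'
from h import *
import pickle
o=get_obs();im=capture("wrist");cv2.imwrite("pics/w1.png",im);pickle.dump(o,open("w1.pkl","wb"))
print(o["clock"],o["tool_pos"],R.from_rotvec(o["orientation"]).as_matrix().round(3),o["contact_force"])
E
```

```text
2.65 [ 0.4995759  -0.00209807  0.30267636] [[-1.    -0.002  0.   ]
 [-0.002  1.     0.   ]
 [-0.     0.    -1.   ]] [-0.20547875  0.20174126 -0.33949093]
```

View pics/w1.png

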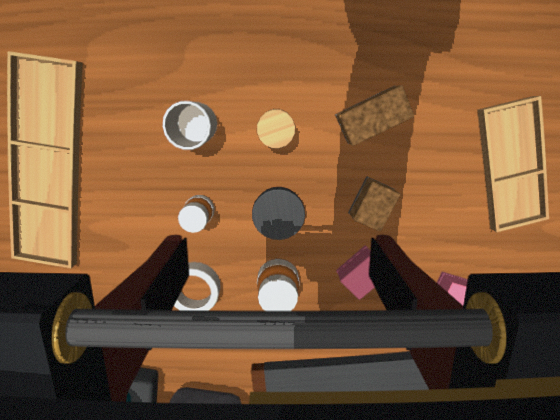

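The wrist view shows:
- **Long tray:** left (10-80, 52-266). Its long bay is at the image top, which is the -x end, nearest the robot.
- **Small tray:** right (480-548, 97-230), larger bay at the top.
- **Stock:** cup (189,125), spool (276,128), long block (375,115), short block (375,203), small jar (195,215), tin (279,213), tape (197,287), large jar (278,290).
- **Pink look-alikes:** (358,273) and (455,285).

Next are the masks and one enlarged crop of the blocks.

```bash
python3 - <<'E'
from h import *
import pickle
im=cv2.imread("pics/w1.png");C=cam("wrist",pickle.load(open("w1.pkl","rb")))
hsv=cv2.cvtColor(im,cv2.COLOR_BGR2HSV)
for p in [(120,450),(40,100),(515,140),(195,215),(190,127),(375,115),(375,203),(380,320)]:print(p,hsv[p[1],p[0]])
m=cv2.inRange(hsv,(12,60,165),(30,150,255));m[270:]=0
m=cv2.morphologyEx(m,cv2.MORPH_CLOSE,np.ones((9,9)))
for c in cv2.findContours(m,0,2)[0]:
    if cv2.contourArea(c)<700: continue
    r=cv2.minAreaRect(c);b=cv2.boxPoints(r);print("yellow",r[0],cv2.contourArea(c))
    W=w(C,b,.016);print(W[:,:2].round(4).tolist(),"c",W.mean(0).round(4),"len",np.linalg.norm(W[0]-W[1]).round(4),np.linalg.norm(W[2]-W[1]).round(4))
m=cv2.inRange(hsv,(0,0,170),(180,45,255));m[312:]=0
for c in cv2.findContours(m,0,2)[0]:
    if cv2.contourArea(c)<100: continue
    (x,y),r=cv2.minEnclosingCircle(c);print("white",x,y,r,[w(C,[(x,y)],h)[0,:2].round(4).tolist()+[h] for h in(.048,.055,.062)],cv2.boundingRect(c))
z=cv2.resize(im[70:250,320:440],None,fx=3.3,fy=3.3,interpolation=cv2.INTER_CUBIC);z=cv2.convertScaleAbs(z,alpha=1.6,beta=10)
cv2.imwrite("pics/crop.png",z)
E
```

```text
Traceback (most recent call last):
IndexError: index 450 is out of bounds for axis 0 with size 420
```

```bash
cat > seg.py <<'E'
from h import *
import pickle,sys
n=sys.argv[1]
im=cv2.imread(f"pics/{n}.png");C=cam("wrist",pickle.load(open(f"{n}.pkl","rb")))
hsv=cv2.cvtColor(im,cv2.COLOR_BGR2HSV)
m=cv2.inRange(hsv,(12,60,165),(30,150,255));m[270:]=0
m=cv2.morphologyEx(m,cv2.MORPH_CLOSE,np.ones((9,9)))
for c in cv2.findContours(m,0,2)[0]:
    if cv2.contourArea(c)<700: continue
    r=cv2.minAreaRect(c);b=cv2.boxPoints(r);print("yellow",b.round(1).tolist(),cv2.contourArea(c))
    W=w(C,b,.016);print(W[:,:2].round(4).tolist(),"c",W.mean(0).round(4),"len",np.linalg.norm(W[0]-W[1]).round(4),np.linalg.norm(W[2]-W[1]).round(4))
m=cv2.inRange(hsv,(0,0,130),(180,45,255));m[312:]=0
for c in cv2.findContours(m,0,2)[0]:
    if cv2.contourArea(c)<100: continue
    (x,y),r=cv2.minEnclosingCircle(c);print("white",round(x,1),round(y,1),round(r,1),[w(C,[(x,y)],h)[0,:2].round(4).tolist()+[h] for h in(.048,.055,.062)],cv2.boundingRect(c))
E
python3 seg.py w1
python3 - <<'E'
from h import *
im=cv2.imread("pics/w1.png");hsv=cv2.cvtColor(im,cv2.COLOR_BGR2HSV)
for p in [(40,100),(515,140),(195,215),(190,127),(120,250),(375,115),(375,203),(345,200)]:print(p,hsv[p[1],p[0]])
z=cv2.resize(im[70:250,320:440],None,fx=3.3,fy=3.3,interpolation=cv2.INTER_CUBIC);z=cv2.convertScaleAbs(z,alpha=1.6,beta=10)
cv2.imwrite("pics/crop.png",z)
E
```

```text
yellow [[257.0, 109.0], [294.0, 109.0], [294.0, 147.0], [257.0, 147.0]] 1125.5
[[0.4353, -0.0286], [0.4352, 0.0158], [0.4808, 0.0163], [0.4809, -0.0292]] c [ 0.4581 -0.0064  0.016 ] len 0.0444 0.0456
yellow [[482.70001220703125, 101.80000305175781], [541.0999755859375, 95.80000305175781], [554.4000244140625, 226.10000610351562], [496.1000061035156, 232.10000610351562]] 6799.0
[[0.4242, 0.2461], [0.4152, 0.3205], [0.5845, 0.3714], [0.5926, 0.2891]] c [0.5041 0.3068 0.016 ] len 0.0749 0.1769
yellow [[1.7999999523162842, 266.3999938964844], [7.0, 50.900001525878906], [75.30000305175781, 52.5], [70.0, 268.1000061035156]] 13232.0
[[0.6451, -0.3909], [0.3629, -0.3295], [0.3678, -0.2436], [0.6458, -0.29]] c [ 0.5054 -0.3135  0.016 ] len 0.2888 0.0861
white 277.5 296.1 19.7 [[0.6674, -0.0039, 0.048], [0.6634, -0.0039, 0.055], [0.6594, -0.0038, 0.062]] (258, 279, 40, 32)
white 193.8 288.5 25.8 [[0.6571, -0.1109, 0.048], [0.6533, -0.1091, 0.055], [0.6494, -0.1073, 0.062]] (174, 263, 45, 48)
white 192.5 217.5 14.6 [[0.5618, -0.1064, 0.048], [0.5596, -0.1047, 0.055], [0.5573, -0.103, 0.062]] (178, 203, 29, 29)
white 186.0 125.0 24.8 [[0.4522, -0.1074, 0.048], [0.4518, -0.1057, 0.055], [0.4514, -0.1039, 0.062]] (163, 101, 48, 49)
(40, 100) [ 20 112 219]
(515, 140) [ 20 112 220]
(195, 215) [100   7 231]
(190, 127) [105   7 231]
(120, 250) [ 13 162 173]
(375, 115) [ 15 140 144]
(375, 203) [ 15 138 129]
(345, 200) [ 14 169 104]
```

View pics/crop.png

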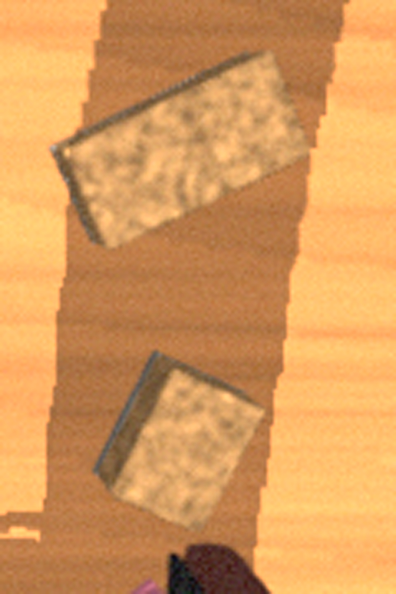

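The crop confirms two cork blocks, lying flat with the grey pad beneath. The long one's top corners are about (70,150), (270,52), (307,155), (110,247) in crop pixels, and the short one's (173,365), (264,408), (197,528), (113,490). The pink one is a separate object at the bottom edge.

```bash
python3 - <<'E'
from h import *
import pickle
C=cam("wrist",pickle.load(open("w1.pkl","rb")))
def rect(n,px,h):
    W=w(C,px,h)[:,:2];e=np.linalg.norm(np.roll(W,-1,0)-W,axis=1)
    a=(W[1]-W[0])+(W[2]-W[3]);b=(W[3]-W[0])+(W[2]-W[1])
    print(n,W.mean(0).round(4),"sides",e.round(4),"ang",np.degrees(np.arctan2(a[1],a[0])).round(1),np.degrees(np.arctan2(b[1],b[0])).round(1))
f=lambda l:[(320+x/3.3,70+y/3.3) for x,y in l]
rect("long",f([(70,150),(270,52),(307,155),(110,247)]),.034)
rect("short",f([(173,365),(264,408),(197,528),(113,490)]),.034)
rect("ltray",[(8,52),(78,62),(74,267),(11,262)],.016)
rect("stray",[(480,108),(540,97),(548,216),(494,230)],.016)
print(get_obs()["q"].round(2))
E
```

```text
long [0.4423 0.1121] sides [0.0764 0.0384 0.0761 0.0374] ang 116.0 24.8
short [0.5511 0.1186] sides [0.0389 0.052  0.0365 0.052 ] ang 65.3 -23.3
ltray [ 0.5063 -0.3074] sides [0.0881 0.2688 0.0915 0.2778] ang 83.5 -9.4
stray [0.502  0.3019] sides [0.0772 0.1585 0.0759 0.1634] ang 103.0 14.7
[-0.51  0.13  0.47  1.8  -0.06  1.23  1.55]
```

>>> play_rows --increments '[0.0114,0.0228,0.026,0,0,0,0.0114,0.0228,0.026,0,0,0,0.0114,0.0228,0.026,0,0,0,0.0114,0.0228,0.026,0,0,0,0.0114,0.0228,0.026,0,0,0]' --hand 0.45 --grip_force 20

```text
clock: 3.2
tool_pos: [0.4422, 0.1121, 0.172]
orientation: [-0.0, 3.141, 0.001]
contact_force: [1.0, 1.4, -0.9]
finger_gap: 0.064
```

>>> play_rows --increments '[0,0,0,0,0,6.5,0,0,0,0,0,6.5,0,0,0,0,0,6.5,0,0,0,0,0,6.5,0,0,0,0,0,6.5]'

```text
clock: 3.7
tool_pos: [0.4427, 0.1113, 0.1727]
orientation: [0.885, 3.014, 0.0]
contact_force: [0.4, -0.2, 0.4]
finger_gap: 0.0639
```

>>> play_rows --increments '[0,0,0,0,0,6.5,0,0,0,0,0,6.5,0,0,0,0,0,6.5,0,0,0,0,0,6.5,0,0,0,0,0,6.0]'

```text
clock: 4.2
tool_pos: [0.4427, 0.1113, 0.1728]
orientation: [-1.682, -2.653, -0.001]
contact_force: [0.6, -0.4, -0.2]
finger_gap: 0.0638
```

>>> play_rows --increments '[0,0,0,0,0,0,0,0,0,0,0,0,0,0,0,0,0,0,0,0,0,0,0,0,0,0,0,0,0,0]'

```text
clock: 4.7
tool_pos: [0.4429, 0.1108, 0.1727]
orientation: [-1.676, -2.657, -0.0]
contact_force: [-0.4, 0.1, -0.5]
finger_gap: 0.0638
```

```bash
cat >> h.py <<'E'
def snap(n):
    import pickle
    o=get_obs();im=capture("wrist");cv2.imwrite(f"pics/{n}.png",im);pickle.dump(o,open(f"{n}.pkl","wb"));return o
def theta(o):
    y=R.from_rotvec(o["orientation"]).as_matrix()[:,1];return np.degrees(np.arctan2(-y[0],y[1]))
def go(x,y,z,th=None):
    o=get_obs();M=R.from_rotvec(o["orientation"]).as_matrix()
    print("t",o["clock"],"pos",o["tool_pos"].round(4),"th",theta(o).round(2),"tiltz",M[:,2].round(4),"q",o["q"].round(2),"gap",round(o["finger_gap"],4),"F",o["contact_force"].round(1))
    print("tool shift",(M.T@(np.array([x,y,z])-o["tool_pos"])).round(4),"turn z",None if th is None else round(theta(o)-th,2))
E
python3 - <<'E'
from h import *
snap("w2");go(.4423,.1121,.015,-64.5)
E
```

```text
t 4.75 pos [0.4429 0.1107 0.1727] th -64.5 tiltz [ 1.e-04  1.e-04 -1.e+00] q [-0.8   0.19  0.52  2.07 -0.12  0.91  0.22] gap 0.0636 F [0.1 0.1 0.6]
tool shift [0.0015 0.     0.1577] turn z -0.0
```

View pics/w2.png

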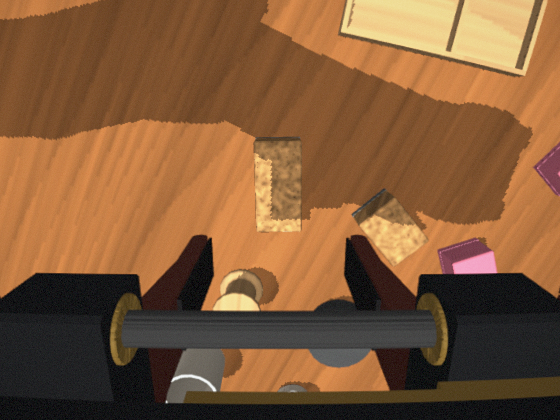

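```bash
python3 - <<'E'
from h import *
import pickle
C=cam("wrist",pickle.load(open("w2.pkl","rb")))
W=w(C,[(254,141),(300,139),(301,231),(257,232)],.034);print(W.round(4),W.mean(0))
W=w(C,[(353,214),(377,196),(427,237),(397,265)],.034);print(W.round(4),W.mean(0))
E
```

```text
[[0.4073 0.1386 0.034 ]
 [0.4407 0.1563 0.034 ]
 [0.477  0.085  0.034 ]
 [0.4425 0.0675 0.034 ]] [0.4418721  0.11185236 0.034     ]
[[0.5108 0.1184 0.034 ]
 [0.5218 0.1415 0.034 ]
 [0.5811 0.1281 0.034 ]
 [0.5705 0.0931 0.034 ]] [0.54604604 0.12026279 0.034     ]
```

>>> play_rows --increments '[0,0,0.032,0,0,0,0,0,0.032,0,0,0,0,0,0.032,0,0,0,0,0,0.032,0,0,0,0,0,0.03,0,0,0]'

```text
clock: 5.25
tool_pos: [0.4429, 0.1108, 0.0133]
orientation: [1.676, 2.657, -0.0]
contact_force: [-0.2, 1.1, 0.4]
finger_gap: 0.0638
```

>>> play_rows --increments '[0,0,0,0,0,0,0,0,0,0,0,0,0,0,0,0,0,0,0,0,0,0,0,0,0,0,0,0,0,0]' --hand -1

```text
clock: 5.75
tool_pos: [0.4439, 0.1112, 0.016]
orientation: [1.676, 2.655, 0.004]
contact_force: [-1.3, -1.3, 8.8]
finger_gap: 0.04
```

>>> play_rows --increments '[0,0,0,0,0,0,0,0,0,0,0,0,0,0,0,0,0,0,0,0,0,0,0,0,0,0,0,0,0,0]'

```text
clock: 6.25
tool_pos: [0.4439, 0.1112, 0.016]
orientation: [1.676, 2.656, 0.004]
contact_force: [-1.4, -0.8, 8.5]
finger_gap: 0.0397
```

>>> play_rows --increments '[0,0,-0.03,0,0,0,0,0,-0.03,0,0,0,0,0,-0.03,0,0,0,0,0,-0.03,0,0,0,0,0,-0.03,0,0,0]'

```text
clock: 6.75
tool_pos: [0.4427, 0.1107, 0.1665]
orientation: [1.677, 2.656, 0.002]
contact_force: [0.7, 0.5, -0.4]
finger_gap: 0.0399
```

>>> play_rows --increments '[0,0,0,0,0,-8,0,0,0,0,0,-8,0,0,0,0,0,-8,0,0,0,0,0,-8,0,0,0,0,0,-8]'

```text
clock: 7.25
tool_pos: [0.4428, 0.1109, 0.1654]
orientation: [0.658, 3.071, 0.002]
contact_force: [-0.1, 1.0, -0.6]
finger_gap: 0.0397
```

>>> play_rows --increments '[0,0,0,0,0,-3.1,0,0,0,0,0,-3.1,0,0,0,0,0,-3.1,0,0,0,0,0,-3.1,0,0,0,0,0,-3.1]'

```text
clock: 7.75
tool_pos: [0.4429, 0.1108, 0.1653]
orientation: [0.244, 3.131, 0.001]
contact_force: [0.4, -1.0, -0.4]
finger_gap: 0.0396
```

>>> play_rows --increments '[-0.0046,-0.0404,0,0,0,0,-0.0046,-0.0404,0,0,0,0,-0.0046,-0.0404,0,0,0,0,-0.0046,-0.0404,0,0,0,0,-0.0046,-0.0404,0,0,0,0]'

```text
clock: 8.25
tool_pos: [0.4337, -0.0938, 0.1654]
orientation: [0.247, 3.13, 0.001]
contact_force: [1.4, 0.2, -1.2]
finger_gap: 0.0397
```

>>> play_rows --increments '[-0.0046,-0.0404,0,0,0,0,-0.0046,-0.0404,0,0,0,0,-0.0046,-0.0404,0,0,0,0,-0.0046,-0.0404,0,0,0,0,-0.0046,-0.0404,0,0,0,0]'

```text
clock: 8.75
tool_pos: [0.4248, -0.2969, 0.1654]
orientation: [0.247, 3.13, 0.0]
contact_force: [-0.3, 0.6, -0.9]
finger_gap: 0.0401
```

>>> play_rows --increments '[0,0,0,0,0,0,0,0,0,0,0,0,0,0,0,0,0,0,0,0,0,0,0,0,0,0,0,0,0,0]'

```text
clock: 9.25
tool_pos: [0.4253, -0.2942, 0.1648]
orientation: [0.244, 3.132, 0.001]
contact_force: [0.3, -0.8, -1.2]
finger_gap: 0.0397
```

```bash
python3 - <<'E'
from h import *
snap("w3");go(.427,-.296,.018,-9)
E
```

```text
t 9.3 pos [ 0.4253 -0.2945  0.1648] th -8.94 tiltz [ 4.e-04  3.e-04 -1.e+00] q [ 0.01  0.32  0.62  1.95 -0.23  0.93  2.17] gap 0.0397 F [-0.2 -0.2 -1.6]
tool shift [-0.0019 -0.0013  0.1468] turn z 0.06
```

View pics/w3.png

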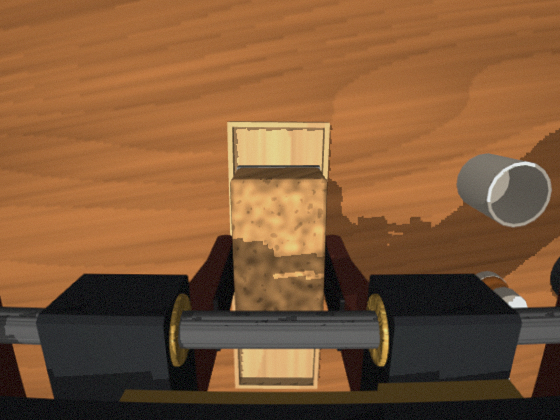

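The block is held level. The near end rim of the long tray has outer corners at (228,123) and (330,123), and the far end at (236,388) and (317,388).

```bash
python3 - <<'E'
from h import *
import pickle
C=cam("wrist",pickle.load(open("w3.pkl","rb")))
W=w(C,[(228,123),(330,123),(317,388),(236,388)],.016);print(W.round(4))
c=W.mean(0);n=W[:2].mean(0);f=W[2:].mean(0);a=(f-n)/np.linalg.norm(f-n);print("len",np.linalg.norm(f-n),np.linalg.norm(W[0]-W[1]),"ang",np.degrees(np.arctan2(a[1],a[0])))
c=(n+f)/2;print("centre",c)
for k,d in dict(long=-.08,mid=.014,end=.094).items():print(k,(c+a*d).round(4))
b=w(C,[(233,180),(325,178)],.165+.019);print("block near edge",b.round(4))
L=c-.08*a;go(L[0],L[1],.020)
E
```

```text
[[ 0.3645 -0.3282  0.016 ]
 [ 0.3778 -0.2435  0.016 ]
 [ 0.6454 -0.2885  0.016 ]
 [ 0.6322 -0.3726  0.016 ]]
len 0.27136919185173464 0.08572997517617041 ang -9.480740076114738
centre [ 0.50497183 -0.30819092  0.016     ]
long [ 0.4261 -0.295   0.016 ]
mid [ 0.5188 -0.3105  0.016 ]
end [ 0.5977 -0.3237  0.016 ]
block near edge [[ 0.3819 -0.3065  0.184 ]
 [ 0.3868 -0.2699  0.184 ]]
t 9.3 pos [ 0.4253 -0.2945  0.1648] th -8.94 tiltz [ 4.e-04  3.e-04 -1.e+00] q [ 0.01  0.32  0.62  1.95 -0.23  0.93  2.17] gap 0.0397 F [-0.2 -0.2 -1.6]
tool shift [-0.0008 -0.0005  0.1448] turn z None
```

>>> play_rows --increments '[0,0,0.04,0,0,0,0,0,0.04,0,0,0,0,0,0.04,0,0,0.5,0,0,0.015,0,0,0,0,0,0.009,0,0,0]'

```text
clock: 9.8
tool_pos: [0.4243, -0.2944, 0.0192]
orientation: [-0.26, -3.128, -0.002]
contact_force: [-3.9, 8.9, 30.4]
finger_gap: 0.0397
```

>>> play_rows --increments '[0,0,0,0,0,0,0,0,0,0,0,0,0,0,0,0,0,0,0,0,0,0,0,0,0,0,0,0,0,0]'

```text
clock: 10.3
tool_pos: [0.4252, -0.2955, 0.0211]
orientation: [0.261, 3.13, -0.0]
contact_force: [-0.1, -1.1, -1.1]
finger_gap: 0.04
```

>>> play_rows --increments '[0,0,0,0,0,0,0,0,0,0,0,0,0,0,0,0,0,0,0,0,0,0,0,0,0,0,0,0,0,0]' --hand 0.2

```text
clock: 10.8
tool_pos: [0.4249, -0.2955, 0.0206]
orientation: [0.261, 3.131, -0.0]
contact_force: [-0.4, -0.5, 0.4]
finger_gap: 0.0529
```

>>> play_rows --increments '[0,0,-0.02,0,0,0,0,0,-0.03,0,0,0,0,0,-0.03,0,0,0,0,0,-0.03,0,0,0,0,0,-0.03,0,0,0]'

```text
clock: 11.3
tool_pos: [0.4246, -0.2954, 0.1618]
orientation: [-0.261, -3.13, -0.0]
contact_force: [0.0, 0.8, -0.2]
finger_gap: 0.0525
```

```bash
python3 - <<'E'
from h import *
go(.4518,-.1057,.165,-9.5)
E
```

```text
t 11.3 pos [ 0.4246 -0.2954  0.1618] th -9.54 tiltz [-2.e-04  0.e+00 -1.e+00] q [ 0.    0.33  0.64  1.96 -0.24  0.93  2.17] gap 0.0525 F [ 0.   0.8 -0.2]
tool shift [ 0.0047  0.1916 -0.0032] turn z -0.04
```

>>> play_rows --increments '[0.001,0.0383,0,0,0,0,0.001,0.0383,0,0,0,0,0.001,0.0383,0,0,0,0,0.001,0.0383,0,0,0,0,0.001,0.0383,0,0,0,0]' --hand 0.73

```text
clock: 11.8
tool_pos: [0.4517, -0.1042, 0.1608]
orientation: [0.261, 3.13, 0.0]
contact_force: [0.8, -0.0, 0.7]
finger_gap: 0.076
```

>>> play_rows --increments '[0,0,0,0,0,0,0,0,0,0,0,0,0,0,0,0,0,0,0,0,0,0,0,0,0,0,0,0,0,0]'

```text
clock: 12.3
tool_pos: [0.4515, -0.1069, 0.1606]
orientation: [-0.264, -3.13, 0.0]
contact_force: [0.2, -1.3, -0.8]
finger_gap: 0.0761
```

```bash
python3 - <<'E'
from h import *
snap("w4");go(.4518,-.1057,.024,-9.5)
E
python3 seg.py w4
```

```text
t 12.35 pos [ 0.4515 -0.1067  0.1606] th -9.64 tiltz [-1.e-04 -2.e-04 -1.e+00] q [-0.37  0.22  0.58  2.08 -0.16  0.88  1.7 ] gap 0.076 F [ 0.4 -0.7  0.2]
tool shift [-0.0002  0.0011  0.1366] turn z -0.14
yellow [[522.0, 228.0], [559.0, 228.0], [559.0, 269.0], [522.0, 269.0]] 1081.5
[[0.526, 0.1068], [0.5325, 0.143], [0.5753, 0.1452], [0.5681, 0.1076]] c [0.5505 0.1257 0.016 ] len 0.0368 0.0428
yellow [[357.6000061035156, 186.60000610351562], [384.6000061035156, 137.0], [429.29998779296875, 161.3000030517578], [402.20001220703125, 210.89999389648438]] 2216.0
[[0.4619, -0.0397], [0.4232, -0.0123], [0.4501, 0.024], [0.4905, -0.0029]] c [ 0.4564 -0.0077  0.016 ] len 0.0474 0.0451
yellow [[8.100000381469727, 132.10000610351562], [102.5999984741211, 120.19999694824219], [121.4000015258789, 269.0], [26.899999618530273, 280.8999938964844]] 12389.5
[[0.3631, -0.3294], [0.3691, -0.2432], [0.5033, -0.2654], [0.501, -0.3624]] c [ 0.4341 -0.3001  0.016 ] len 0.0864 0.136
white 300.5 309.0 15.5 [[0.5522, -0.1056, 0.048], [0.5479, -0.1053, 0.055], [0.5435, -0.1051, 0.062]] (285, 302, 32, 9)
white 281.0 199.1 35.0 [[0.4534, -0.1059, 0.048], [0.4516, -0.1056, 0.055], [0.4498, -0.1053, 0.062]] (247, 165, 69, 68)
```

View pics/w4.png

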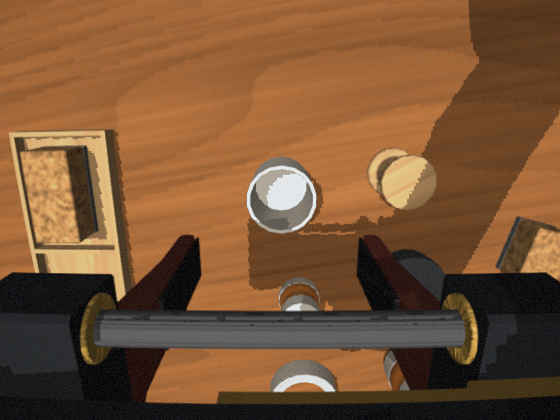

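The close view shows the cup rim centred at (281,199), which gives (0.4516,-0.1056) and matches the first estimate. The long block sits squarely in the long bay at (57,195).

>>> play_rows --increments '[0,0.001,0.04,0,0,0,0,0,0.04,0,0,0,0,0,0.03,0,0,0,0,0,0.018,0,0,0,0,0,0.0085,0,0,0]' --grip_force 12

```text
clock: 12.85
tool_pos: [0.4507, -0.1052, 0.0225]
orientation: [-0.262, -3.128, 0.001]
contact_force: [1.1, -0.0, 0.9]
finger_gap: 0.0762
```

>>> play_rows --increments '[0,0,0,0,0,0,0,0,0,0,0,0,0,0,0,0,0,0,0,0,0,0,0,0,0,0,0,0,0,0]' --hand -1

```text
clock: 13.35
tool_pos: [0.4527, -0.1049, 0.0251]
orientation: [0.261, 3.129, 0.0]
contact_force: [-1.2, -0.4, 7.5]
finger_gap: 0.0537
```

>>> play_rows --increments '[0,0,0,0,0,0,0,0,0,0,0,0,0,0,0,0,0,0,0,0,0,0,0,0,0,0,0,0,0,0]'

```text
clock: 13.85
tool_pos: [0.4527, -0.1049, 0.0251]
orientation: [0.261, 3.129, 0.0]
contact_force: [-1.1, -0.3, 7.5]
finger_gap: 0.053
```

>>> play_rows --increments '[0,0,-0.014,0,0,0,0,0,-0.03,0,0,0,0,0,-0.03,0,0,0,0,0,-0.03,0,0,0,0,0,-0.03,0,0,0]'

```text
clock: 14.35
tool_pos: [0.4516, -0.1047, 0.1596]
orientation: [0.261, 3.131, 0.0]
contact_force: [0.2, 0.8, 0.1]
finger_gap: 0.0534
```

>>> play_rows --increments '[-0.018,-0.0191,0,0,0,0,-0.018,-0.0191,0,0,0,0,-0.018,-0.0191,0,0,0,0,-0.018,-0.0191,0,0,0,0,-0.018,-0.0191,0,0,0,0]'

```text
clock: 14.85
tool_pos: [0.5253, -0.2144, 0.1584]
orientation: [0.26, 3.13, 0.001]
contact_force: [0.1, -0.1, -0.0]
finger_gap: 0.0534
```

>>> play_rows --increments '[-0.018,-0.0191,0,0,0,0,-0.018,-0.0191,0,0,0,0,-0.018,-0.0191,0,0,0,0,-0.018,-0.0191,0,0,0,0,-0.018,-0.0191,0,0,0,0]'

```text
clock: 15.35
tool_pos: [0.5982, -0.3234, 0.1582]
orientation: [-0.26, -3.131, -0.001]
contact_force: [0.4, -0.2, -0.6]
finger_gap: 0.0532
```

>>> play_rows --increments '[0,0,0,0,0,0,0,0,0,0,0,0,0,0,0,0,0,0,0,0,0,0,0,0,0,0,0,0,0,0]'

```text
clock: 15.85
tool_pos: [0.5978, -0.322, 0.1584]
orientation: [0.26, 3.131, 0.001]
contact_force: [-0.2, -0.1, -0.6]
finger_gap: 0.0533
```

```bash
python3 - <<'E'
from h import *
snap("w5");go(.5977,-.3237,.029,-9.5)
E
```

```text
t 15.9 pos [ 0.5978 -0.3222  0.1584] th -9.49 tiltz [ 4.e-04  3.e-04 -1.e+00] q [ 0.05  0.61  0.58  1.55 -0.36  1.09  2.12] gap 0.0535 F [ 0.6  0.3 -0.4]
tool shift [-1.000e-04 -1.500e-03  1.294e-01] turn z 0.01
```

View pics/w5.png

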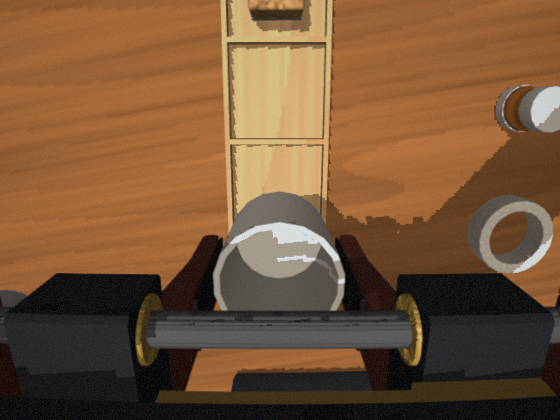

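The cup is held upright over the end bay. The partitions are at rows 42 and 142.

>>> play_rows --increments '[0,-0.001,0.04,0,0,0,0,0,0.04,0,0,0,0,0,0.025,0,0,0,0,0,0.01,0,0,0,0,0,0.004,0,0,0]'

```text
clock: 16.4
tool_pos: [0.5972, -0.3236, 0.0385]
orientation: [-0.261, -3.13, -0.0]
contact_force: [-0.2, 1.3, 0.8]
finger_gap: 0.0538
```

>>> play_rows --increments '[0,0,0.003,0,0,0,0,0,0.003,0,0,0,0,0,0.002,0,0,0,0,0,0.002,0,0,0,0,0,0,0,0,0]'

```text
clock: 16.9
tool_pos: [0.5976, -0.3239, 0.0293]
orientation: [0.261, 3.13, 0.0]
contact_force: [0.2, 0.3, -0.3]
finger_gap: 0.0536
```

>>> play_rows --increments '[0,0,0,0,0,0,0,0,0,0,0,0,0,0,0,0,0,0,0,0,0,0,0,0,0,0,0,0,0,0]' --hand 0.6

```text
clock: 17.4
tool_pos: [0.5976, -0.3239, 0.0292]
orientation: [0.261, 3.131, 0.0]
contact_force: [0.1, 0.4, 0.4]
finger_gap: 0.0705
```

>>> play_rows --increments '[0,0,-0.02,0,0,0,0,0,-0.03,0,0,0,0,0,-0.03,0,0,0,0,0,-0.03,0,0,0,0,0,-0.03,0,0,0]'

```text
clock: 17.9
tool_pos: [0.5974, -0.3239, 0.1704]
orientation: [-0.261, -3.131, -0.0]
contact_force: [0.4, -0.4, 0.1]
finger_gap: 0.0704
```

```bash
python3 - <<'E'
from h import *
import pickle
o=pickle.load(open("w5.pkl","rb"));C=cam("wrist",o)
W=w(C,[(226,42),(328,42),(229,142),(328,142)],.016);print(W.round(4))
a=np.array([np.cos(np.radians(-9.5)),np.sin(np.radians(-9.5)),0]);print([(p-[.50497,-.30819,.016])@a for p in W])
go(.561,-.1055,.165,-9.5);go(.6594,-.004,.165,-9.5)
E
```

```text
[[ 0.4745 -0.3438  0.016 ]
 [ 0.4878 -0.2648  0.016 ]
 [ 0.5518 -0.3568  0.016 ]
 [ 0.5655 -0.2754  0.016 ]]
[np.float64(-0.024177800415080407), np.float64(-0.024143471893880594), np.float64(0.05422327347693749), np.float64(0.054241322978373155)]
t 17.9 pos [ 0.5974 -0.3239  0.1704] th -9.54 tiltz [-0.  0. -1.] q [ 0.05  0.6   0.58  1.54 -0.36  1.11  2.12] gap 0.0704 F [ 0.4 -0.4  0.1]
tool shift [0.0721 0.2093 0.0054] turn z -0.04
t 17.9 pos [ 0.5974 -0.3239  0.1704] th -9.54 tiltz [-0.  0. -1.] q [ 0.05  0.6   0.58  1.54 -0.36  1.11  2.12] gap 0.0704 F [ 0.4 -0.4  0.1]
tool shift [-0.0081  0.3257  0.0054] turn z -0.04
```

>>> play_rows --increments '[-0.0008,0.0326,0,0,0,0,-0.0008,0.0326,0,0,0,0,-0.0008,0.0326,0,0,0,0,-0.0008,0.0326,0,0,0,0,-0.0008,0.0326,0,0,0,0]' --hand 0.73

```text
clock: 18.4
tool_pos: [0.6286, -0.1625, 0.1693]
orientation: [0.261, 3.131, 0.0]
contact_force: [0.1, -0.2, -0.1]
finger_gap: 0.076
```

>>> play_rows --increments '[-0.0008,0.0326,0,0,0,0,-0.0008,0.0326,0,0,0,0,-0.0008,0.0326,0,0,0,0,-0.0008,0.0326,0,0,0,0,-0.0008,0.0326,0,0,0,0]'

```text
clock: 18.9
tool_pos: [0.6595, -0.0024, 0.1692]
orientation: [0.261, 3.131, 0.0]
contact_force: [0.0, -0.1, 1.4]
finger_gap: 0.0756
```

>>> play_rows --increments '[0,0,0,0,0,0,0,0,0,0,0,0,0,0,0,0,0,0,0,0,0,0,0,0,0,0,0,0,0,0]'

```text
clock: 19.4
tool_pos: [0.6593, -0.0052, 0.1693]
orientation: [0.264, 3.13, -0.0]
contact_force: [0.3, 0.3, -0.2]
finger_gap: 0.0761
```

```bash
python3 - <<'E'
from h import *
snap("w6");go(.6594,-.004,.026,-9.5)
E
python3 seg.py w6 | grep white
```

```text
t 19.45 pos [ 0.6593 -0.0049  0.1693] th -9.63 tiltz [ 1.e-04 -1.e-04 -1.e+00] q [-0.45  0.56  0.57  1.59 -0.33  1.08  1.61] gap 0.076 F [0.8 0.1 0.9]
tool shift [1.000e-04 1.000e-03 1.433e-01] turn z -0.13
white 157.5 222.4 38.6 [[0.6661, -0.1085, 0.048], [0.6642, -0.1057, 0.055], [0.6623, -0.1028, 0.062]] (120, 184, 76, 78)
white 281.7 199.2 32.4 [[0.6637, -0.004, 0.048], [0.6619, -0.0037, 0.055], [0.66, -0.0035, 0.062]] (251, 168, 63, 63)
white 127.2 94.9 23.8 [[0.5631, -0.1061, 0.048], [0.5638, -0.1034, 0.055], [0.5644, -0.1006, 0.062]] (105, 72, 44, 47)
```

View pics/w6.png

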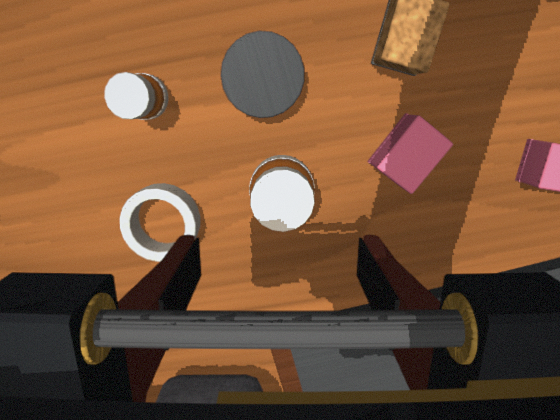

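The lid is centred at (282,199), giving (0.660,-0.0035). The tape at (158,222), tin (263,73) and pink block (411,153) are clear of the fingers.

>>> play_rows --increments '[-0.001,0.0015,0.04,0,0,0,0,0,0.04,0,0,0,0,0,0.034,0,0,0,0,0,0.02,0,0,0,0,0,0.009,0,0,0]' --grip_force 25

```text
clock: 19.95
tool_pos: [0.6593, -0.0029, 0.0238]
orientation: [-0.262, -3.127, 0.001]
contact_force: [1.2, 0.6, -0.2]
finger_gap: 0.076
```

>>> play_rows --increments '[0,0,0,0,0,0,0,0,0,0,0,0,0,0,0,0,0,0,0,0,0,0,0,0,0,0,0,0,0,0]' --hand -1

```text
clock: 20.45
tool_pos: [0.6617, -0.0026, 0.0276]
orientation: [0.261, 3.128, 0.001]
contact_force: [-0.7, -0.4, 6.5]
finger_gap: 0.054
```

>>> play_rows --increments '[0,0,0,0,0,0,0,0,0,0,0,0,0,0,0,0,0,0,0,0,0,0,0,0,0,0,0,0,0,0]'

```text
clock: 20.95
tool_pos: [0.6617, -0.0026, 0.0276]
orientation: [0.261, 3.128, 0.001]
contact_force: [-0.5, 0.1, 6.6]
finger_gap: 0.0544
```

>>> play_rows --increments '[0,0,-0.014,0,0,0,0,0,-0.03,0,0,0,0,0,-0.03,0,0,0,0,0,-0.03,0,0,0,0,0,-0.03,0,0,0]'

```text
clock: 21.45
tool_pos: [0.6602, -0.0023, 0.1621]
orientation: [-0.261, -3.13, -0.0]
contact_force: [0.5, 0.5, -1.1]
finger_gap: 0.054
```

>>> play_rows --increments '[0.0088,-0.0326,0,0,0,0,0.0088,-0.0326,0,0,0,0,0.0088,-0.0326,0,0,0,0,0.0088,-0.0326,0,0,0,0,0.0088,-0.0326,0,0,0,0]'

```text
clock: 21.95
tool_pos: [0.5894, -0.1568, 0.1609]
orientation: [0.261, 3.131, 0.001]
contact_force: [0.5, -0.9, -0.8]
finger_gap: 0.0543
```

>>> play_rows --increments '[0.0088,-0.0326,0,0,0,0,0.0088,-0.0326,0,0,0,0,0.0088,-0.0326,0,0,0,0,0.0088,-0.0326,0,0,0,0,0.0088,-0.0326,0,0,0,0]'

```text
clock: 22.45
tool_pos: [0.5191, -0.3102, 0.1609]
orientation: [0.261, 3.13, 0.001]
contact_force: [-0.1, -1.6, -1.4]
finger_gap: 0.0541
```

>>> play_rows --increments '[0,0,0,0,0,0,0,0,0,0,0,0,0,0,0,0,0,0,0,0,0,0,0,0,0,0,0,0,0,0]'

```text
clock: 22.95
tool_pos: [0.5205, -0.3082, 0.1601]
orientation: [-0.258, -3.131, -0.001]
contact_force: [-0.4, -0.5, -0.4]
finger_gap: 0.054
```

```bash
python3 - <<'E'
from h import *
go(.5188,-.3105,.030,-9.5)
E
```

```text
t 22.95 pos [ 0.5205 -0.3082  0.1601] th -9.42 tiltz [ 0.e+00  5.e-04 -1.e+00] q [ 0.01  0.49  0.61  1.75 -0.32  1.01  2.15] gap 0.054 F [-0.4 -0.5 -0.4]
tool shift [ 0.0013 -0.0027  0.1301] turn z 0.08
```

>>> play_rows --increments '[0.0012,-0.0026,0.04,0,0,0,0,0,0.04,0,0,0,0,0,0.025,0,0,0,0,0,0.01,0,0,0,0,0,0.004,0,0,0]'

```text
clock: 23.45
tool_pos: [0.5182, -0.3112, 0.0404]
orientation: [-0.26, -3.129, -0.001]
contact_force: [-0.1, -0.4, -0.7]
finger_gap: 0.0544
```

>>> play_rows --increments '[0,0,0.003,0,0,0,0,0,0.003,0,0,0,0,0,0.002,0,0,0,0,0,0.001,0,0,0,0,0,0,0,0,0]'

```text
clock: 23.95
tool_pos: [0.5185, -0.3118, 0.0325]
orientation: [0.261, 3.13, -0.0]
contact_force: [0.1, -0.6, -1.6]
finger_gap: 0.0544
```

>>> play_rows --increments '[0,0,0,0,0,0,0,0,0,0,0,0,0,0,0,0,0,0,0,0,0,0,0,0,0,0,0,0,0,0]'

```text
clock: 24.45
tool_pos: [0.5183, -0.3117, 0.0321]
orientation: [0.261, 3.131, 0.0]
contact_force: [-0.5, -0.1, -1.2]
finger_gap: 0.0543
```

>>> play_rows --increments '[0,0,0.001,0,0,0,0,0,0,0,0,0,0,0,0,0,0,0,0,0,0,0,0,0,0,0,0,0,0,0]'

```text
clock: 24.95
tool_pos: [0.5183, -0.3118, 0.0316]
orientation: [0.261, 3.13, 0.0]
contact_force: [-2.1, 1.2, 4.4]
finger_gap: 0.0537
```

>>> play_rows --increments '[0,0,0,0,0,0,0,0,0,0,0,0,0,0,0,0,0,0,0,0,0,0,0,0,0,0,0,0,0,0]' --hand 0.6

```text
clock: 25.45
tool_pos: [0.5183, -0.3117, 0.0311]
orientation: [-0.261, -3.131, 0.0]
contact_force: [-0.4, -0.9, -0.9]
finger_gap: 0.0704
```

>>> play_rows --increments '[0,0,-0.02,0,0,0,0,0,-0.03,0,0,0,0,0,-0.03,0,0,0,0,0,-0.03,0,0,0,0,0,-0.03,0,0,0]'

```text
clock: 25.95
tool_pos: [0.5181, -0.3117, 0.1723]
orientation: [-0.261, -3.131, 0.0]
contact_force: [0.0, -0.2, -0.2]
finger_gap: 0.0702
```

>>> play_rows --increments '[-0.0019,0.042,0,0,0,0,-0.0019,0.042,0,0,0,0,-0.0019,0.042,0,0,0,0,-0.0019,0.042,0,0,0,0,-0.0019,0.042,0,0,0,0]' --hand 0.5

```text
clock: 26.45
tool_pos: [0.5626, -0.1046, 0.1713]
orientation: [0.261, 3.13, 0.0]
contact_force: [0.6, -0.1, 0.5]
finger_gap: 0.066
```

>>> play_rows --increments '[0,0,0,0,0,0,0,0,0,0,0,0,0,0,0,0,0,0,0,0,0,0,0,0,0,0,0,0,0,0]'

```text
clock: 26.95
tool_pos: [0.5621, -0.1077, 0.1712]
orientation: [0.265, 3.13, -0.0]
contact_force: [-1.0, -0.5, 0.0]
finger_gap: 0.0656
```

```bash
python3 - <<'E'
from h import *
snap("w7");go(.562,-.106,.021,-9.5)
E
python3 seg.py w7 | grep white
```

```text
t 27.0 pos [ 0.5622 -0.1074  0.1712] th -9.64 tiltz [ 0.e+00 -2.e-04 -1.e+00] q [-0.35  0.41  0.6   1.82 -0.28  0.99  1.77] gap 0.0657 F [-0.7 -0.1 -0.1]
tool shift [0.0004 0.0014 0.1502] turn z -0.14
white 286.6 301.5 35.7 [[0.6599, -0.1178, 0.048], [0.6558, -0.1173, 0.055], [0.6517, -0.1168, 0.062]] (251, 270, 72, 41)
white 36.3 270.7 28.7 [[0.5951, -0.3319, 0.048], [0.5925, -0.3262, 0.055], [0.59, -0.3204, 0.062]] (8, 247, 58, 39)
white 280.2 193.3 21.9 [[0.562, -0.1069, 0.048], [0.5603, -0.1067, 0.055], [0.5586, -0.1064, 0.062]] (259, 172, 43, 44)
white 14.6 186.7 32.2 [[0.5189, -0.3241, 0.048], [0.5183, -0.3186, 0.055], [0.5176, -0.313, 0.062]] (0, 157, 43, 61)
```

View pics/w7.png

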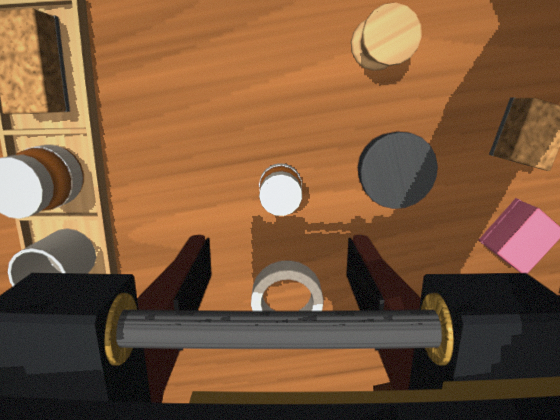

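All three long-tray items are in their bays and look upright: jar (30,185), cup (50,260), block (30,60). The small jar lid is at (280,193), giving (0.562,-0.107).

>>> play_rows --increments '[0,0.001,0.04,0,0,0,0,0,0.04,0,0,0,0,0,0.036,0,0,0,0,0,0.024,0,0,0,0,0,0.01,0,0,0]' --grip_force 20

```text
clock: 27.5
tool_pos: [0.561, -0.1056, 0.0188]
orientation: [-0.262, -3.127, 0.0]
contact_force: [0.7, 0.7, -0.3]
finger_gap: 0.066
```

>>> play_rows --increments '[0,0,0,0,0,0,0,0,0,0,0,0,0,0,0,0,0,0,0,0,0,0,0,0,0,0,0,0,0,0]' --hand -1

```text
clock: 28.0
tool_pos: [0.5634, -0.1053, 0.0222]
orientation: [0.261, 3.129, 0.0]
contact_force: [0.1, 0.5, 4.3]
finger_gap: 0.0345
```

>>> play_rows --increments '[0,0,0,0,0,0,0,0,0,0,0,0,0,0,0,0,0,0,0,0,0,0,0,0,0,0,0,0,0,0]'

```text
clock: 28.5
tool_pos: [0.5635, -0.1053, 0.0221]
orientation: [0.261, 3.129, 0.0]
contact_force: [-0.2, -0.4, 7.2]
finger_gap: 0.0348
```

>>> play_rows --increments '[0,0,-0.014,0,0,0,0,0,-0.03,0,0,0,0,0,-0.03,0,0,0,0,0,-0.03,0,0,0,0,0,-0.03,0,0,0]'

```text
clock: 29.0
tool_pos: [0.5622, -0.1052, 0.1571]
orientation: [-0.261, -3.131, -0.0]
contact_force: [1.1, -0.8, -0.3]
finger_gap: 0.0346
```

>>> play_rows --increments '[0,0,0,0,0,-4.7,0,0,0,0,0,-4.7,0,0,0,0,0,-4.7,0,0,0,0,0,-4.7,0,0,0,0,0,-4.8]'

```text
clock: 29.5
tool_pos: [0.5623, -0.1052, 0.1559]
orientation: [0.39, -3.117, 0.0]
contact_force: [0.4, 0.4, -0.7]
finger_gap: 0.0349
```

>>> play_rows --increments '[-0.0089,0.0412,0,0,0,0,-0.0089,0.0412,0,0,0,0,-0.0089,0.0412,0,0,0,0,-0.0089,0.0412,0,0,0,0,-0.0089,0.0412,0,0,0,0]'

```text
clock: 30.0
tool_pos: [0.5553, 0.1069, 0.1561]
orientation: [-0.384, 3.118, 0.0]
contact_force: [0.3, -0.2, -0.3]
finger_gap: 0.0348
```

>>> play_rows --increments '[-0.0089,0.0412,0,0,0,0,-0.0089,0.0412,0,0,0,0,-0.0089,0.0412,0,0,0,0,-0.0089,0.0412,0,0,0,0,-0.0089,0.0412,0,0,0,0]'

```text
clock: 30.5
tool_pos: [0.5484, 0.3176, 0.1561]
orientation: [-0.384, 3.118, -0.0]
contact_force: [-0.2, -0.3, -0.2]
finger_gap: 0.0348
```

>>> play_rows --increments '[0,0,0,0,0,0,0,0,0,0,0,0,0,0,0,0,0,0,0,0,0,0,0,0,0,0,0,0,0,0]'

```text
clock: 31.0
tool_pos: [0.5492, 0.3147, 0.1555]
orientation: [-0.381, 3.118, -0.0]
contact_force: [0.7, -0.1, -0.7]
finger_gap: 0.0349
```

```bash
python3 - <<'E'
from h import *
snap("w8");go(.5485,.315,.027,14)
E
python3 seg.py w8
```

```text
t 31.05 pos [0.5492 0.315  0.1555] th 13.97 tiltz [ 2.e-04  0.e+00 -1.e+00] q [-0.88  0.51  0.41  1.67 -0.23  1.01  1.41] gap 0.0348 F [-0.3  0.2 -0.4]
tool shift [0.0007 0.0002 0.1285] turn z -0.03
yellow [[1.7000000476837158, 154.3000030517578], [34.599998474121094, 98.5999984741211], [78.5999984741211, 124.5999984741211], [45.70000076293945, 180.3000030517578]] 2931.5
[[0.5764, 0.0743], [0.5228, 0.0999], [0.5355, 0.1394], [0.59, 0.1154]] c [0.5562 0.1072 0.016 ] len 0.0594 0.0414
yellow [[232.0, 28.0], [326.0, 28.0], [326.0, 229.0], [232.0, 229.0]] 12627.5
[[0.4337, 0.2483], [0.4163, 0.3187], [0.5741, 0.363], [0.5939, 0.2828]] c [0.5045 0.3032 0.016 ] len 0.0726 0.1639
white 278.7 279.5 41.2 [[0.6156, 0.3305, 0.048], [0.612, 0.3296, 0.055], [0.6085, 0.3287, 0.062]] (238, 243, 82, 68)
```

View pics/w8.png

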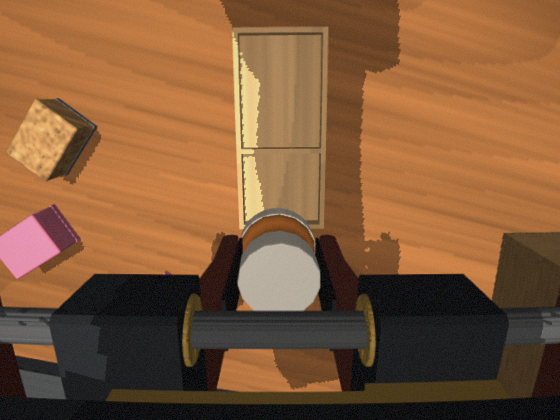

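The near edge of the small tray has corners (233,28) and (328,28), the partition is at row 149, and the far edge is at about row 228 with columns 239 to 323. The short block's top corners are about (44,99), (90,129), (51,179), (9,150).

```bash
python3 - <<'E'
from h import *
import pickle
C=cam("wrist",pickle.load(open("w8.pkl","rb")))
W=w(C,[(233,28),(328,28),(323,228),(239,228),(239,149),(325,149)],.016);print(W.round(4))
n=W[:2].mean(0);f=W[2:4].mean(0);p=W[4:].mean(0);a=(f-n)/np.linalg.norm(f-n);c=(n+f)/2
print(np.linalg.norm(f-n),np.linalg.norm(W[0]-W[1]),np.linalg.norm(W[2]-W[3]),"ang",np.degrees(np.arctan2(a[1],a[0])),"c",c,"part",(p-c)@a)
for d in(-.033,.047):print((c+d*a).round(4))
B=w(C,[(44,99),(90,129),(51,179),(9,150)],.034);print("short",B.mean(0).round(4),np.linalg.norm(np.roll(B,-1,0)-B,axis=1).round(4));e=B[2]-B[1]+B[3]-B[0];print(np.degrees(np.arctan2(e[1],e[0])))
s=c+.047*a;go(s[0],s[1],.0262,np.degrees(np.arctan2(a[1],a[0])))
E
```

```text
[[0.4336 0.249  0.016 ]
 [0.4159 0.3202 0.016 ]
 [0.5738 0.3602 0.016 ]
 [0.5915 0.2886 0.016 ]
 [0.5239 0.2738 0.016 ]
 [0.5067 0.3431 0.016 ]]
0.16288742906743106 0.07333988846407909 0.07376047020808778 ang 14.149618314614619 c [0.50370421 0.3045086  0.016     ] part 0.012235002447414392
[0.4717 0.2964 0.016 ]
[0.5493 0.316  0.016 ]
short [0.5498 0.1254 0.034 ] [0.0416 0.0551 0.0402 0.0533]
-29.388465101631468
t 31.05 pos [0.5492 0.315  0.1555] th 13.97 tiltz [ 2.e-04  0.e+00 -1.e+00] q [-0.88  0.51  0.41  1.67 -0.23  1.01  1.41] gap 0.0348 F [-0.3  0.2 -0.4]
tool shift [-0.0003  0.001   0.1293] turn z -0.18
```

>>> play_rows --increments '[0,0.001,0.04,0,0,0,0,0,0.04,0,0,0,0,0,0.025,0,0,0,0,0,0.01,0,0,0,0,0,0.004,0,0,0]'

```text
clock: 31.55
tool_pos: [0.5485, 0.3164, 0.0355]
orientation: [0.383, -3.117, 0.001]
contact_force: [-0.1, 0.5, -0.7]
finger_gap: 0.0346
```

>>> play_rows --increments '[0,0,0.003,0,0,0,0,0,0.003,0,0,0,0,0,0.002,0,0,0,0,0,0.0018,0,0,0,0,0,0,0,0,0]'

```text
clock: 32.05
tool_pos: [0.5486, 0.3172, 0.0265]
orientation: [-0.385, 3.118, 0.0]
contact_force: [-0.0, -0.4, -1.7]
finger_gap: 0.0348
```

>>> play_rows --increments '[0,0,0,0,0,0,0,0,0,0,0,0,0,0,0,0,0,0,0,0,0,0,0,0,0,0,0,0,0,0]' --hand 0.25

```text
clock: 32.55
tool_pos: [0.5486, 0.3171, 0.0264]
orientation: [-0.385, 3.118, 0.0]
contact_force: [-0.9, 0.1, -0.8]
finger_gap: 0.0547
```

>>> play_rows --increments '[0,0,-0.02,0,0,0,0,0,-0.03,0,0,0,0,0,-0.03,0,0,0,0,0,-0.03,0,0,0,0,0,-0.03,0,0,0]'

```text
clock: 33.05
tool_pos: [0.5484, 0.3169, 0.1676]
orientation: [-0.385, 3.118, 0.0]
contact_force: [0.1, 0.5, -0.1]
finger_gap: 0.055
```

>>> play_rows --increments '[0.0094,-0.0378,0,0,0,0,0.0094,-0.0378,0,0,0,0,0.0094,-0.0378,0,0,0,0,0.0094,-0.0378,0,0,0,0,0.0094,-0.0378,0,0,0,0]' --hand 0.45

```text
clock: 33.55
tool_pos: [0.5487, 0.1208, 0.1665]
orientation: [-0.385, 3.118, 0.0]
contact_force: [1.2, -0.4, -0.3]
finger_gap: 0.0637
```

>>> play_rows --increments '[0,0,0,0,0,7.7,0,0,0,0,0,7.7,0,0,0,0,0,7.7,0,0,0,0,0,7.7,0,0,0,0,0,7.7]'

```text
clock: 34.05
tool_pos: [0.5489, 0.1222, 0.1665]
orientation: [0.674, 3.068, 0.0]
contact_force: [-0.2, -0.2, 0.1]
finger_gap: 0.0638
```

>>> play_rows --increments '[0,0,0,0,0,0,0,0,0,0,0,0,0,0,0,0,0,0,0,0,0,0,0,0,0,0,0,0,0,0]'

```text
clock: 34.55
tool_pos: [0.5489, 0.1222, 0.1664]
orientation: [0.663, 3.071, 0.0]
contact_force: [0.4, 0.1, -0.0]
finger_gap: 0.0635
```

```bash
python3 - <<'E'
from h import *
snap("w9");go(.5498,.1215,.016,-24.5)
E
```

```text
t 34.6 pos [0.5489 0.1222 0.1664] th -24.4 tiltz [ 0.e+00  2.e-04 -1.e+00] q [-0.77  0.4   0.62  1.85 -0.28  0.98  1.11] gap 0.0636 F [0.7 0.2 0.6]
tool shift [-0.0011 -0.0003  0.1504] turn z 0.1
```

View pics/w9.png

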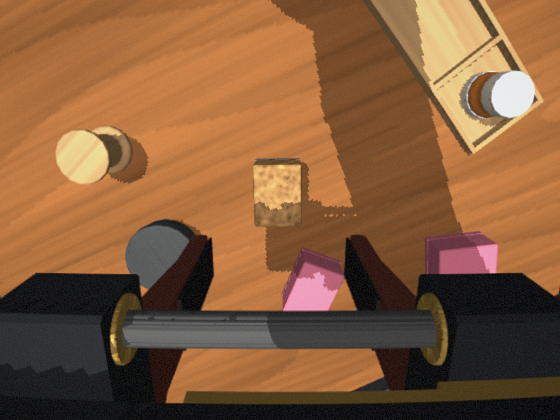

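The small jar stands in the smaller bay at (505,95). The cork block is squarely between the fingers at (254-302, 163-227), and the pink one at (313,282) is clear.

```bash
python3 - <<'E'
from h import *
import pickle
C=cam("wrist",pickle.load(open("w9.pkl","rb")))
B=w(C,[(254,164),(301,163),(302,226),(254,227)],.034).mean(0);print(B);go(B[0],B[1],.016,-24.4)
E
```

```text
[0.55230358 0.11944246 0.034     ]
t 34.6 pos [0.5489 0.1222 0.1664] th -24.4 tiltz [ 0.e+00  2.e-04 -1.e+00] q [-0.77  0.4   0.62  1.85 -0.28  0.98  1.11] gap 0.0636 F [0.7 0.2 0.6]
tool shift [-0.0042 -0.0011  0.1504] turn z 0.0
```

>>> play_rows --increments '[-0.004,-0.001,0.04,0,0,0,0,0,0.04,0,0,0,0,0,0.036,0,0,0,0,0,0.024,0,0,0,0,0,0.01,0,0,0]'

```text
clock: 35.1
tool_pos: [0.5507, 0.1193, 0.014]
orientation: [-0.664, -3.068, 0.003]
contact_force: [-0.4, 0.5, -0.6]
finger_gap: 0.0637
```

>>> play_rows --increments '[0,0,0,0,0,0,0,0,0,0,0,0,0,0,0,0,0,0,0,0,0,0,0,0,0,0,0,0,0,0]' --hand -1

```text
clock: 35.6
tool_pos: [0.5531, 0.12, 0.0178]
orientation: [0.664, 3.069, 0.002]
contact_force: [-1.7, -0.2, 7.0]
finger_gap: 0.0395
```

>>> play_rows --increments '[0,0,0,0,0,0,0,0,0,0,0,0,0,0,0,0,0,0,0,0,0,0,0,0,0,0,0,0,0,0]'

```text
clock: 36.1
tool_pos: [0.5531, 0.12, 0.0177]
orientation: [0.664, 3.069, 0.002]
contact_force: [-1.2, -0.6, 7.4]
finger_gap: 0.0395
```

>>> play_rows --increments '[0,0,-0.014,0,0,0,0,0,-0.03,0,0,0,0,0,-0.03,0,0,0,0,0,-0.03,0,0,0,0,0,-0.03,0,0,0]'

```text
clock: 36.6
tool_pos: [0.5519, 0.1196, 0.1526]
orientation: [0.665, 3.07, 0.001]
contact_force: [1.2, 1.0, 0.3]
finger_gap: 0.0396
```

>>> play_rows --increments '[0,0,0,0,0,-7.72,0,0,0,0,0,-7.72,0,0,0,0,0,-7.72,0,0,0,0,0,-7.72,0,0,0,0,0,-7.72]'

```text
clock: 37.1
tool_pos: [0.5521, 0.1196, 0.1515]
orientation: [-0.396, 3.116, 0.0]
contact_force: [-0.1, 0.6, -0.6]
finger_gap: 0.0399
```

>>> play_rows --increments '[0.0069,0.0382,0,0,0,0,0.0069,0.0382,0,0,0,0,0.0069,0.0382,0,0,0,0,0.0069,0.0382,0,0,0,0,0.0069,0.0382,0,0,0,0]'

```text
clock: 37.6
tool_pos: [0.4712, 0.2976, 0.1516]
orientation: [-0.387, 3.117, 0.001]
contact_force: [-0.5, -0.0, -0.5]
finger_gap: 0.0401
```

>>> play_rows --increments '[0,0,0,0,0,0,0,0,0,0,0,0,0,0,0,0,0,0,0,0,0,0,0,0,0,0,0,0,0,0]'

```text
clock: 38.1
tool_pos: [0.4726, 0.2953, 0.1506]
orientation: [-0.384, 3.118, -0.0]
contact_force: [-0.0, -0.3, 0.7]
finger_gap: 0.0397
```

```bash
python3 - <<'E'
from h import *
snap("w10");go(.4717,.2964,.0205,14.15)
E
```

```text
t 38.15 pos [0.4724 0.2955 0.1505] th 14.06 tiltz [ 1.e-04 -1.e-04 -1.e+00] q [-0.96  0.39  0.4   1.87 -0.19  0.93  1.35] gap 0.0397 F [ 0.6  0.3 -0.8]
tool shift [0.0005 0.0011 0.13  ] turn z -0.09
```

View pics/w10.png

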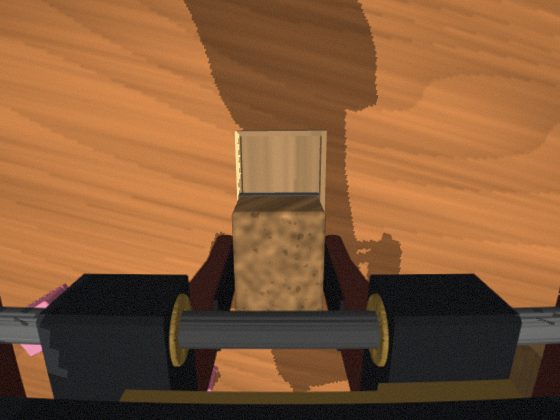

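The block is level and centred over the larger bay, whose near edge is at row 131, columns 235 to 327.

>>> play_rows --increments '[0,0.001,0.04,0,0,0,0,0,0.04,0,0,0,0,0,0.025,0,0,0,0,0,0.01,0,0,0,0,0,0.004,0,0,0]'

```text
clock: 38.65
tool_pos: [0.4717, 0.2967, 0.0306]
orientation: [0.386, -3.117, 0.002]
contact_force: [-0.3, -0.3, 0.3]
finger_gap: 0.0399
```

>>> play_rows --increments '[0,0,0.003,0,0,0,0,0,0.003,0,0,0,0,0,0.002,0,0,0,0,0,0.0015,0,0,0,0,0,0,0,0,0]'

```text
clock: 39.15
tool_pos: [0.4717, 0.2976, 0.0221]
orientation: [-0.388, 3.117, 0.0]
contact_force: [0.0, -0.3, -1.0]
finger_gap: 0.0398
```

>>> play_rows --increments '[0,0,0,0,0,0,0,0,0,0,0,0,0,0,0,0,0,0,0,0,0,0,0,0,0,0,0,0,0,0]' --hand 0.25

```text
clock: 39.65
tool_pos: [0.4717, 0.2975, 0.0219]
orientation: [-0.388, 3.118, 0.0]
contact_force: [0.3, -0.3, 0.5]
finger_gap: 0.0551
```

>>> play_rows --increments '[0,0,-0.02,0,0,0,0,0,-0.04,0,0,0,0,0,-0.04,0,0,0,0,0,-0.04,0,0,0,0,0,-0.04,0,0,0]'

```text
clock: 40.15
tool_pos: [0.4715, 0.2972, 0.2035]
orientation: [-0.387, 3.118, -0.0]
contact_force: [1.4, 1.0, -0.5]
finger_gap: 0.0549
```

>>> play_rows --increments '[0.02,-0.04,-0.02,0,0,0,0.02,-0.04,-0.02,0,0,0,0.02,-0.04,-0.02,0,0,0,0.02,-0.04,-0.02,0,0,0,0.02,-0.04,-0.02,0,0,0]'

```text
clock: 40.65
tool_pos: [0.4229, 0.0772, 0.3026]
orientation: [-0.387, 3.117, 0.001]
contact_force: [-0.2, 0.3, 0.5]
finger_gap: 0.0547
```

>>> play_rows --increments '[0.01,-0.02,0,0,0,0,0.01,-0.02,0,0,0,0,0,0,0,0,0,0,0,0,0,0,0,0,0,0,0,0,0,0]'

```text
clock: 41.15
tool_pos: [0.4142, 0.0364, 0.3018]
orientation: [0.389, -3.117, -0.0]
contact_force: [0.2, 0.5, -0.7]
finger_gap: 0.0548
```

```bash
python3 - <<'E'
from h import *
o=snap("w11");print(o["tool_pos"],o["clock"]);s=capture("side");cv2.imwrite("pics/side1.png",cv2.resize(s[120:390,180:420],None,fx=2.2,fy=2.2,interpolation=cv2.INTER_CUBIC))
E
```

```text
[0.41419327 0.03641509 0.30175927] 41.15
```

View pics/w11.png

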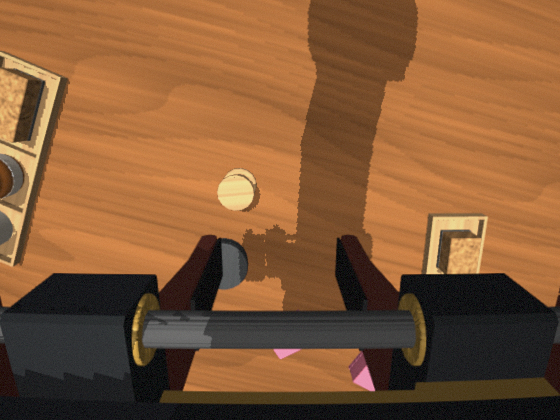

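View pics/side1.png

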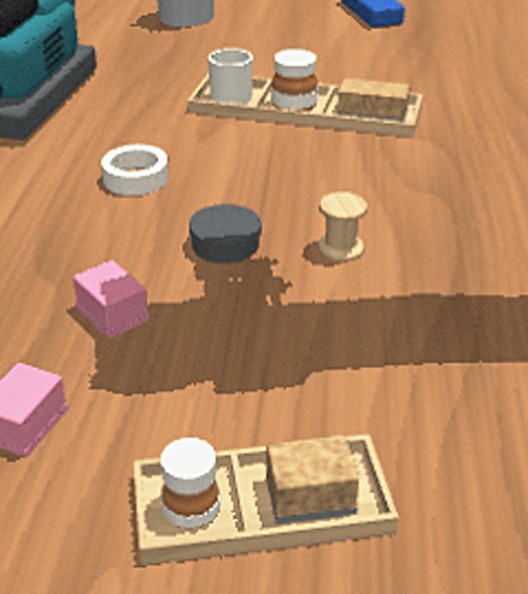

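```bash
python3 -c "
from plant import *
print(close_job())"
```

```text
the job is handed in; nothing more can be done
None
```

I made up both kits and handed the job in at about 41 s of the 128 s allowed. `close_job` gives no verdict, so what follows rests on my own checks.

- **Long tray:** the long block is in the long bay, the large jar in the middle bay and the cup in the end bay.
- **Small tray:** the short cork block is in the larger bay and the small jar in the smaller bay. I left the pink look-alikes alone.
- **Last checks:** the final side picture shows everything flat or upright inside its bay, and the tape roll, wax tin and spool standing apart with no visible shift. The gripper was raised to 0.30 m, touching nothing. Release points were within about 2 mm of the measured bay centres.
- **Less certain:**
  - Lowering the long block gave a brief 30 N wrist force (limit 120 N), so I placed the rest more slowly.
  - My views of the short block put its centre a few mm apart (up to about 7 mm), well within the bay's 18 mm of slack.
  - I did not remeasure the placed items or bystanders numerically after the last release.

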